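# Find the rocking jar lid and press it home

## Task

Four identical lidded jars stand on the bathroom counter, and one lid has not gone in: it rocks when its edge is pressed. Press near the edge of the lids, one after another, until one rocks, then press that lid at its middle until it is fully home, and withdraw. Only touch, never lift a lid, and leave the other things on the counter where they stand.

Things in the scene. Friction and masses are not known exactly. Their poses are not given: they have to be found in the camera images.
- lid_1: One of four identical flat round oak lids, each on its own heavy white stoneware jar fixed on a thin grey tray (8 mm thick): 94 mm across, 13 mm thick, plain flat top without a knob, a short rim hanging down outside the jar. Origin on its axis, 13 mm below the top face; z up out of the top. Any of the four may be the unseated one.
- lid_2: Identical to lid_1, same origin and axes. On all four: the jars differ in height (lid tops 85 to 93 mm above the counter), so height does not tell which lid is unseated. A seated lid rests on the jar's rim (about 80 mm across) and stays level and firm wherever it is pressed.
- lid_3: Identical to lid_1, same origin and axes. Whichever lid is unseated is held level by its springy sealing ring, 5 mm above the jar's rim: 2 to 5 N pressed 25 to 35 mm from its centre dips that side 2 to 4 mm until it meets the rim (tilt about 0.1 rad) and raises the other; let go, it springs back level.
- lid_4: Identical to lid_1, same origin and axes. Whichever lid is unseated resists a press at its middle with about 8 N, then travels 5 mm straight down onto the jar's rim and stays there; 12 to 20 N at the middle is right.
- pump_a: bystander: amber pump bottle, 58 mm across, 181 mm tall; origin at the centre of its underside
- pump_b: bystander: clear pump bottle, 58 mm across, 181 mm tall; origin at the centre of its underside
- tumbler_a: bystander: glass tumbler, upside down, 66 mm across, 75 mm tall; origin at the centre of its underside
- tumbler_b: bystander: glass tumbler, upside down, 66 mm across, 75 mm tall; origin at the centre of its underside
- soap: bystander: pale bar of soap, 80 x 54 x 26 mm; origin at the centre of its underside
- nail_brush: bystander: wooden nail brush, 85 x 36 x 30 mm; origin at the centre of its underside
- paper_roll: bystander: white paper roll standing on end, 104 mm across, 100 mm tall; origin at the centre of its underside
Things that resemble listed ones, but are neither listed nor needed, are in the scene too. What is shaped like the lid_2 but orange, purple or red is not meant.

How it is judged:
By the outcome, as a careful person would: the job done as asked, in the order asked, and still so for the second after the job is handed in, with the robot touching nothing.
It also fails if it takes over 51 s, if anything falls off the work surface, if the arm or the gripper's body presses on something with over 40 N, if the wrist force passes 120 N, or if a joint passes its speed limit or range.

## Robot

A 6-joint arm with a two-finger parallel gripper is mounted at the origin on the work surface. World frame = base frame: x ahead of the robot, y to its left, z up, the work surface at z = 0. Lengths are in m, angles in rad, forces in N, time in s.
With the tool pointing down it reaches from about 0.275 to 0.85 m from the base axis. Payload 19 kg.
Tool frame: the origin (TCP) lies midway between the tips of the shut fingers; the grasp point (between the pads) lies hold_point_z behind it (hold_point_z is the distance from the TCP to the grasp point, in m); z points along the fingers, y is the line along which they close (so a half turn about z gives the same grasp; the last joint's range is limited). The gripper opens to 85 mm and grips with 20 to 120 N. Pads are 22 mm wide; open, the fingers measure 114 mm over their backs; the gripper's body (76 mm by 85 mm) begins 54 mm behind the grasp point. The pads swing forward as they close: fully open they stand 13 mm farther back than shut.
Start: joints at [-1.387, 0.15, 1.437, -0, 1.554, -0.134], TCP at [0.18, -0.546, 0.231] pointing down, gripper open.
Joint ranges: [-2.8, 2.8], [-0.68, 2.1], [0.12, 2.68], [-1.39, 4.53], [0.16, 2.79], [-2.81, 2.81]. Speed limits (rad/s): [1.89, 1.89, 2.22, 3.01, 3.01, 3.01].

## Interface

Orientations are given as [roll, pitch, yaw] about the fixed x, y, z axes, in that order (R = Rz(yaw) Ry(pitch) Rx(roll)).
In Python, from cell import * gives the robot as it stands. The module is installed in compiled form; this text tells all that it offers.
- The arm moves only by the tool step_arm, never from a script. Its argument "series" is a list of rows, each an object of numbers: "gripper": the closure, from 0 (fully open) to 1 (shut); "tx", "ty", "tz": the shift along the tool's x, y, z in m; "spin": the turn about the tool's z in rad. In form: [{"gripper": .., "tx": .., "ty": .., "tz": .., "spin": ..}, ...]. A call has 1 to 12 rows; each row is the pose to reach, as a shift and turn from the pose commanded when the call began, along the tool's axes at that moment; what a row does not reach only later rows make up. A row lasts 1/12 s, in which the tool goes at most 41.7 mm and 7.16 degrees, less where a joint would pass 70% of its speed; a pose out of reach is approached as far as the arm can. A call with a gripper value outside its range is refused whole. The fingers move at their own pace and stop on an object; the grip force is fixed at half the most. Time passes only in rows, so rows that repeat a pose let the fingers close. It gives the time, the measured TCP pose, the force, the opening and the grip force at its end, in the units of the state.
- state(): the state, without advancing time (a new reading comes with each control period).
- capture(name): name is "side" or "top" or "wrist"; returns a dict with "pixels" (400x640x3 uint8, blue, green, red), "depth" (400x640 float32, m along the optical axis (not along the pixel's ray), 0 where there is no reading), "fx", "fy", "cx", "cy" (pixels), "D" ([k1, k2, p1, p2, k3] as OpenCV has them; the pictures are not rectified), "camera_from_world" (4x4, takes a point from world to camera coordinates); the wrist camera has in their place "tool_from_camera" (4x4, takes a point from camera to tool coordinates, whose origin is the TCP and whose axes are the flange's). Camera axes: x right, y up, looking along -z (the intrinsics and any distortion apply to the point x, -y, -z); pixel columns grow to the right and rows downward; lengths in m; the calibration is good to about 2 mm. A picture is of the moment at which its call begins: read the wrist's pose just before it.
- hand_in(): hands the job in; it is judged then, once.
The state is a dict: "time": time; "joint_pos": joint angles; "joint_vel": joint speeds; "effort": joint torques, N m; "ee_pos": TCP position; "eef_rot": TCP orientation; "wrist_force": force on the tool from outside, world axes, zero at the start; "moment": the same for the moment, N m; "finger_gap": finger opening in m; "finger_force": force on a finger pad.
Only numpy, scipy, OpenCV 4.12 (cv2) and the standard library are available. Lean on these libraries where they do the work, as an engineer would, in place of code of your own. Each camera call takes 0.05 s, during which the arm holds its last target. There are 200 camera calls.

## Working session

There is one attempt and no reset: what is moved stays moved. The work goes in short steps, Python scripts to look and compute and a tool call to move; the robot and the scene stay as the last step left them, time stands still between calls to the robot, and variables do not carry over. Pictures are saved under pics/ and viewed, at most 10 in all, crops included, and the job is handed in when it is done.

Besides the shell and the picture viewer there is one more tool, called after "Request:" as a command line: name --argument value ..., lists and objects as JSON in quotes. step_arm: Moves the arm, as the interface text tells. Its arguments: {"type":"object","properties":{"series":{"type":"array","items":{"type":"object","properties":{"gripper":{"type":"number"},"tx":{"type":"number"},"ty":{"type":"number"},"tz":{"type":"number"},"spin":{"type":"number"}}}}},"required":["series"]}

```bash
mkdir -p pics; python3 - <<'E'
from cell import *
import cv2,numpy as np
s=state();print(s)
for n in("top","side"):
    c=capture(n);cv2.imwrite(f"pics/{n}0.png",c["pixels"]);np.savez(f"{n}0.npz",**c)
    print(n,c["fx"],c["cx"],c["cy"],c["D"],c["camera_from_world"])
E
```

```text
{'time': 0.0, 'joint_pos': array([-1.38702429e+00,  1.50976061e-01,  1.43799316e+00,  2.32149242e-05,
        1.55382448e+00, -1.34027357e-01]), 'joint_vel': array([-0.00173121, -0.00055844,  0.00057132, -0.00137034, -0.00082608,
       -0.00031089]), 'effort': array([-2.25592725e-03, -7.13066840e+01, -5.70868921e+01, -4.72598767e-04,
        8.66580085e-03,  2.61188200e-05]), 'ee_pos': array([ 0.17960332, -0.54597733,  0.23069998]), 'eef_rot': array([-3.14040548e+00, -1.83494273e-04,  3.17798875e-01]), 'wrist_force': array([ 0.02842936, -0.16551364, -0.49617915]), 'moment': array([-0.0147558 ,  0.04422113, -0.02282338]), 'finger_force': 0.0, 'finger_gap': 0.08565840088560797}
top 431.093969398314 317.72148760599845 204.7771926059982 [-0.09041837  0.          0.          0.          0.        ] [[-1.77976499e-03 -9.99887522e-01  1.48921694e-02  8.41411204e-02]
 [ 9.97538094e-01 -7.31183940e-04  7.01228712e-02 -6.16481126e-01]
 [-7.01040950e-02  1.49803085e-02  9.97427193e-01 -1.11258237e+00]
 [ 0.00000000e+00  0.00000000e+00  0.00000000e+00  1.00000000e+00]]
side 431.03443537000373 322.7211862214359 200.523584377646 [-0.08749636  0.          0.          0.          0.        ] [[ 0.99731243 -0.07059537  0.01960135 -0.60986547]
 [ 0.02426634  0.57071334  0.82079074 -0.11720828]
 [-0.06913078 -0.81810915  0.57089259 -0.87327334]
 [ 0.          0.          0.          1.        ]]
```

View pics/top0.png

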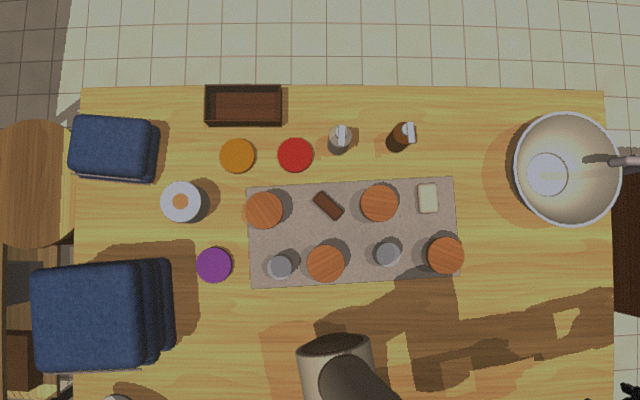

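View pics/side0.png

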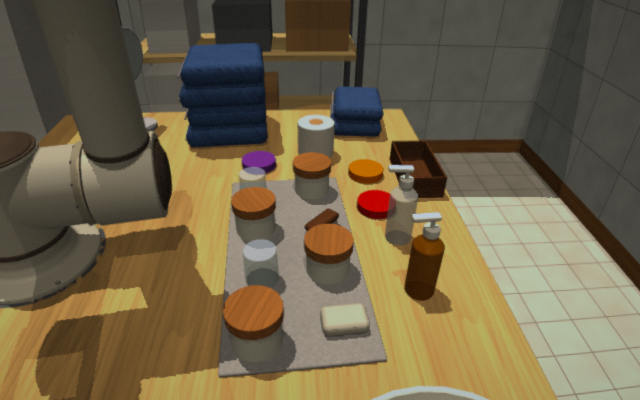

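The top view shows four oak lids, at (264,210), (326,263), (379,203) and (445,255). The orange (237,155), red (295,155) and purple (214,265) discs lie flat on the counter and are the wrong colour, so they aren't meant. Tumblers stand at (281,265) and (387,252), the brush at (328,206) and the soap at (428,198).

```bash
cat >h.py <<'E'
import cv2,numpy as np
def cam(c):
    K=np.array([[float(c["fx"]),0,float(c["cx"])],[0,float(c["fy"]),float(c["cy"])],[0,0,1]]);return K,np.array(c["D"],float)
def pts(c,uv,d,wfc=None):
    K,D=cam(c);n=cv2.undistortPoints(np.array(uv,float).reshape(-1,1,2),K,D).reshape(-1,2)
    d=np.asarray(d,float);P=np.c_[n[:,0]*d,-n[:,1]*d,-d,np.ones(len(d))]
    W=np.linalg.inv(c["camera_from_world"]) if wfc is None else wfc
    return (W@P.T).T[:,:3]
E
python3 - <<'E'
from h import *
for n,seeds in(("top",[(264,210),(326,263),(379,203),(445,255)]),("side",[(312,165),(254,203),(328,242),(254,310)])):
    c=np.load(n+"0.npz");hsv=cv2.cvtColor(c["pixels"],cv2.COLOR_BGR2HSV)
    for u,v in seeds:
        w=36;ys,xs=np.mgrid[v-w:v+w,u-w:u+w].reshape(2,-1)
        P=pts(c,np.c_[xs,ys],c["depth"][ys,xs])
        h=hsv[ys,xs]
        z0=np.median(P[(abs(xs-u)<6)&(abs(ys-v)<4),2])
        m=(abs(P[:,2]-z0)<.004)&(h[:,0]<15)&(h[:,1]>110)
        q=P[m];(cx,cy),r=cv2.minEnclosingCircle(q[:,:2].astype(np.float32))
        A=np.c_[q[:,:2]-q[:,:2].mean(0),np.ones(len(q))];k=np.linalg.lstsq(A,q[:,2],rcond=None)[0]
        print(n,(u,v),"mean",q.mean(0).round(4),"circ",np.round([cx,cy,r],4),"z0",z0.round(4),"hsv",h[m].mean(0).round(),"tilt",k[:2].round(3))
E
```

```text
top (264, 210) mean [0.5995 0.218  0.0902] circ [0.6    0.2186 0.0467] z0 0.0903 hsv [ 12. 160. 154.] tilt [0.002 0.003]
top (326, 263) mean [0.4678 0.0666 0.089 ] circ [0.4679 0.0662 0.0466] z0 0.089 hsv [ 12. 158. 155.] tilt [0.006 0.001]
top (379, 203) mean [ 0.617  -0.0677  0.0861] circ [ 0.6177 -0.0678  0.0472] z0 0.0861 hsv [ 12. 159. 154.] tilt [0.004 0.   ]
top (445, 255) mean [ 0.486  -0.2316  0.0909] circ [ 0.4858 -0.2323  0.0473] z0 0.0911 hsv [ 12. 161. 152.] tilt [0.003 0.001]
side (312, 165) mean [0.5986 0.213  0.0903] circ [0.5963 0.2172 0.0491] z0 0.0906 hsv [ 14. 190. 154.] tilt [-0.001  0.008]
side (254, 203) mean [0.4668 0.0614 0.0891] circ [0.4644 0.0647 0.0487] z0 0.0893 hsv [ 14. 189. 155.] tilt [0.002 0.009]
side (328, 242) mean [ 0.6149 -0.073   0.0862] circ [ 0.6161 -0.069   0.0484] z0 0.0862 hsv [ 14. 191. 156.] tilt [0.001 0.008]
side (254, 310) mean [ 0.4843 -0.2385  0.0914] circ [ 0.4845 -0.2355  0.0476] z0 0.0915 hsv [ 14. 191. 156.] tilt [0.004 0.012]
```

```bash
python3 - <<'E'
import cv2
i=cv2.imread("pics/top0.png")[160:300,230:480];cv2.imwrite("pics/crop1.png",cv2.resize(i,None,fx=3,fy=3,interpolation=cv2.INTER_CUBIC))
E
```

```text
(no output)
```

View pics/crop1.png

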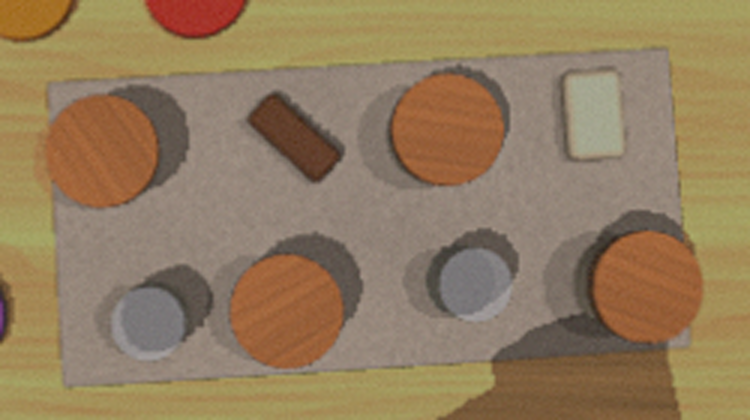

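The crop confirms four plain oak lids. The top-view depth gives radii of about 47 mm and tops at 86–91 mm, as described, so I have these positions: A (0.486,-0.2325), B (0.6175,-0.068), C (0.4675,0.066), D (0.600,0.218). I'll shut the gripper, turn it to yaw 0 and go to A's edge.

Request:
step_arm --series '[{"gripper":1,"tx":0.035,"ty":-0.016,"tz":0.0,"spin":0.1},{"gripper":1,"tx":0.07,"ty":-0.032,"tz":0.01,"spin":0.2},{"gripper":1,"tx":0.105,"ty":-0.048,"tz":0.02,"spin":0.318},{"gripper":1,"tx":0.14,"ty":-0.064,"tz":0.03,"spin":0.318},{"gripper":1,"tx":0.175,"ty":-0.08,"tz":0.04,"spin":0.318},{"gripper":1,"tx":0.21,"ty":-0.096,"tz":0.05,"spin":0.318},{"gripper":1,"tx":0.245,"ty":-0.112,"tz":0.06,"spin":0.318},{"gripper":1,"tx":0.28,"ty":-0.128,"tz":0.07,"spin":0.318},{"gripper":1,"tx":0.315,"ty":-0.144,"tz":0.08,"spin":0.318},{"gripper":1,"tx":0.35,"ty":-0.16,"tz":0.09,"spin":0.318},{"gripper":1,"tx":0.385,"ty":-0.176,"tz":0.1,"spin":0.318},{"gripper":1,"tx":0.42,"ty":-0.192,"tz":0.1,"spin":0.318}]'

```text
time: 1.1
ee_pos: [0.519, -0.2304, 0.1291]
eef_rot: [-3.14, 0.002, -0.0]
wrist_force: [1.0, -0.7, -0.1]
finger_gap: -0.0001
finger_force: 0.0
```

Request:
step_arm --series '[{"gripper":1,"ty":0.001,"tz":0.015},{"gripper":1,"ty":0.001,"tz":0.03},{"gripper":1,"ty":0.001,"tz":0.035},{"gripper":1,"ty":0.001,"tz":0.035},{"gripper":1,"ty":0.001,"tz":0.035},{"gripper":1,"ty":0.001,"tz":0.035}]'

```text
$.series[0]: bad value
```

Request:
step_arm --series '[{"gripper":1,"tz":0.001},{"gripper":1,"tz":0.002},{"gripper":1,"tz":0.002},{"gripper":1,"tz":0.002}]'

```text
$.series[0]: bad value
```

All fields are required, so I'm sending every one.

Request:
step_arm --series '[{"gripper":1,"tx":0,"ty":0.001,"tz":0.015,"spin":0},{"gripper":1,"tx":0,"ty":0.001,"tz":0.03,"spin":0},{"gripper":1,"tx":0,"ty":0.001,"tz":0.035,"spin":0},{"gripper":1,"tx":0,"ty":0.001,"tz":0.035,"spin":0},{"gripper":1,"tx":0,"ty":0.001,"tz":0.035,"spin":0}]'

```text
time: 1.52
ee_pos: [0.5184, -0.2338, 0.0966]
eef_rot: [-3.141, 0.0, -0.001]
wrist_force: [0.4, -0.6, 0.8]
finger_gap: 0.0
finger_force: 0.0
```

Request:
step_arm --series '[{"gripper":1,"tx":0,"ty":0,"tz":0.001,"spin":0},{"gripper":1,"tx":0,"ty":0,"tz":0.002,"spin":0},{"gripper":1,"tx":0,"ty":0,"tz":0.002,"spin":0},{"gripper":1,"tx":0,"ty":0,"tz":0.002,"spin":0}]'

```text
time: 1.85
ee_pos: [0.5186, -0.2338, 0.0947]
eef_rot: [3.141, -0.0, -0.001]
wrist_force: [0.5, 0.8, -0.8]
finger_gap: -0.0001
finger_force: 0.0
```

Request:
step_arm --series '[{"gripper":1,"tx":0,"ty":0,"tz":0.001,"spin":0},{"gripper":1,"tx":0,"ty":0,"tz":0.002,"spin":0},{"gripper":1,"tx":0,"ty":0,"tz":0.002,"spin":0},{"gripper":1,"tx":0,"ty":0,"tz":0.002,"spin":0}]'

```text
time: 2.18
ee_pos: [0.5186, -0.2335, 0.0922]
eef_rot: [-3.141, 0.0, -0.0]
wrist_force: [0.1, 1.2, -0.2]
finger_gap: 0.0
finger_force: 0.0
```

Request:
step_arm --series '[{"gripper":1,"tx":0,"ty":0,"tz":0.001,"spin":0},{"gripper":1,"tx":0,"ty":0,"tz":0.001,"spin":0},{"gripper":1,"tx":0,"ty":0,"tz":0.001,"spin":0}]'

```text
time: 2.43
ee_pos: [0.5186, -0.2335, 0.0913]
eef_rot: [-3.141, 0.0, -0.0]
wrist_force: [-0.9, -0.5, -0.6]
finger_gap: -0.0001
finger_force: 0.0
```

Request:
step_arm --series '[{"gripper":1,"tx":0,"ty":0,"tz":0.001,"spin":0},{"gripper":1,"tx":0,"ty":0,"tz":0.001,"spin":0},{"gripper":1,"tx":0,"ty":0,"tz":0.001,"spin":0}]'

```text
time: 2.68
ee_pos: [0.5187, -0.2336, 0.0911]
eef_rot: [3.141, -0.0, -0.0]
wrist_force: [-3.5, 1.7, 11.2]
finger_gap: -0.0
finger_force: 5.2
```

Lid A pushed back with 11 N and hardly moved, so it's seated. Next is lid B.

Request:
step_arm --series '[{"gripper":1,"tx":0,"ty":0,"tz":-0.015,"spin":0},{"gripper":1,"tx":0,"ty":0,"tz":-0.03,"spin":0},{"gripper":1,"tx":0.013,"ty":-0.033,"tz":-0.035,"spin":0},{"gripper":1,"tx":0.026,"ty":-0.066,"tz":-0.035,"spin":0},{"gripper":1,"tx":0.04,"ty":-0.1,"tz":-0.035,"spin":0},{"gripper":1,"tx":0.053,"ty":-0.133,"tz":-0.035,"spin":0},{"gripper":1,"tx":0.066,"ty":-0.166,"tz":-0.03,"spin":0},{"gripper":1,"tx":0.066,"ty":-0.166,"tz":-0.02,"spin":0},{"gripper":1,"tx":0.066,"ty":-0.166,"tz":-0.01,"spin":0},{"gripper":1,"tx":0.066,"ty":-0.166,"tz":0.001,"spin":0},{"gripper":1,"tx":0.066,"ty":-0.166,"tz":0.001,"spin":0},{"gripper":1,"tx":0.066,"ty":-0.166,"tz":0.001,"spin":0}]'

```text
time: 3.68
ee_pos: [0.584, -0.0685, 0.0886]
eef_rot: [-3.141, 0.001, -0.002]
wrist_force: [0.2, -0.6, 0.1]
finger_gap: -0.0001
finger_force: 0.0
```

Request:
step_arm --series '[{"gripper":1,"tx":0,"ty":0,"tz":0.001,"spin":0},{"gripper":1,"tx":0,"ty":0,"tz":0.001,"spin":0},{"gripper":1,"tx":0,"ty":0,"tz":0.001,"spin":0}]'

```text
time: 3.93
ee_pos: [0.5848, -0.0681, 0.0888]
eef_rot: [3.142, -0.001, -0.001]
wrist_force: [-0.8, -0.2, -0.2]
finger_gap: 0.0001
finger_force: 0.0
```

Request:
step_arm --series '[{"gripper":1,"tx":0,"ty":0,"tz":0.0015,"spin":0},{"gripper":1,"tx":0,"ty":0,"tz":0.0015,"spin":0},{"gripper":1,"tx":0,"ty":0,"tz":0.0015,"spin":0}]'

```text
time: 4.18
ee_pos: [0.5846, -0.0676, 0.0869]
eef_rot: [-3.141, 0.0, -0.0]
wrist_force: [-0.3, -0.2, 0.7]
finger_gap: -0.0001
finger_force: 0.0
```

Request:
step_arm --series '[{"gripper":1,"tx":0,"ty":0,"tz":0.0005,"spin":0},{"gripper":1,"tx":0,"ty":0,"tz":0.0005,"spin":0},{"gripper":1,"tx":0,"ty":0,"tz":0.0005,"spin":0}]'

```text
time: 4.43
ee_pos: [0.5847, -0.0675, 0.0863]
eef_rot: [-3.141, 0.0, -0.0]
wrist_force: [-0.1, -0.8, 0.4]
finger_gap: 0.0
finger_force: 0.0
```

Request:
step_arm --series '[{"gripper":1,"tx":0,"ty":0,"tz":0.0005,"spin":0},{"gripper":1,"tx":0,"ty":0,"tz":0.0005,"spin":0},{"gripper":1,"tx":0,"ty":0,"tz":0.0005,"spin":0}]'

```text
time: 4.68
ee_pos: [0.5847, -0.0676, 0.0859]
eef_rot: [-3.142, -0.0, -0.0]
wrist_force: [0.2, 0.8, 1.9]
finger_gap: -0.0003
finger_force: 1.1
```

Light contact. One more small step will show whether it's firm or dips.

Request:
step_arm --series '[{"gripper":1,"tx":0,"ty":0,"tz":0.0005,"spin":0},{"gripper":1,"tx":0,"ty":0,"tz":0.0005,"spin":0},{"gripper":1,"tx":0,"ty":0,"tz":0.0005,"spin":0}]'

```text
time: 4.93
ee_pos: [0.5848, -0.0676, 0.0859]
eef_rot: [3.142, -0.0, -0.0]
wrist_force: [-3.3, 0.5, 8.7]
finger_gap: 0.0
finger_force: 4.3
```

Lid B held firm at 8.7 N with no travel, so it's seated. Next is lid C.

Request:
step_arm --series '[{"gripper":1,"tx":0,"ty":0,"tz":-0.015,"spin":0},{"gripper":1,"tx":0,"ty":0,"tz":-0.03,"spin":0},{"gripper":1,"tx":-0.017,"ty":-0.027,"tz":-0.04,"spin":0},{"gripper":1,"tx":-0.034,"ty":-0.054,"tz":-0.04,"spin":0},{"gripper":1,"tx":-0.051,"ty":-0.08,"tz":-0.04,"spin":0},{"gripper":1,"tx":-0.068,"ty":-0.107,"tz":-0.04,"spin":0},{"gripper":1,"tx":-0.084,"ty":-0.134,"tz":-0.035,"spin":0},{"gripper":1,"tx":-0.084,"ty":-0.134,"tz":-0.025,"spin":0},{"gripper":1,"tx":-0.084,"ty":-0.134,"tz":-0.015,"spin":0},{"gripper":1,"tx":-0.084,"ty":-0.134,"tz":-0.006,"spin":0},{"gripper":1,"tx":-0.084,"ty":-0.134,"tz":-0.006,"spin":0},{"gripper":1,"tx":-0.084,"ty":-0.134,"tz":-0.006,"spin":0}]'

```text
time: 5.93
ee_pos: [0.5008, 0.0657, 0.0907]
eef_rot: [-3.142, 0.001, -0.001]
wrist_force: [0.6, 0.2, -0.8]
finger_gap: -0.0001
finger_force: 0.0
```

Request:
step_arm --series '[{"gripper":1,"tx":0,"ty":0,"tz":0.001,"spin":0},{"gripper":1,"tx":0,"ty":0,"tz":0.001,"spin":0},{"gripper":1,"tx":0,"ty":0,"tz":0.001,"spin":0}]'

```text
time: 6.18
ee_pos: [0.501, 0.0661, 0.0906]
eef_rot: [-3.141, -0.0, -0.001]
wrist_force: [0.3, -0.1, -0.5]
finger_gap: -0.0003
finger_force: 0.0
```

Request:
step_arm --series '[{"gripper":1,"tx":0,"ty":0,"tz":0.0005,"spin":0},{"gripper":1,"tx":0,"ty":0,"tz":0.0005,"spin":0},{"gripper":1,"tx":0,"ty":0,"tz":0.0005,"spin":0}]'

```text
time: 6.43
ee_pos: [0.5007, 0.0664, 0.0899]
eef_rot: [-3.141, -0.0, -0.0]
wrist_force: [0.3, -0.4, 1.0]
finger_gap: -0.0001
finger_force: 0.0
```

Request:
step_arm --series '[{"gripper":1,"tx":0,"ty":0,"tz":0.0007,"spin":0},{"gripper":1,"tx":0,"ty":0,"tz":0.0007,"spin":0},{"gripper":1,"tx":0,"ty":0,"tz":0.0007,"spin":0}]'

```text
time: 6.68
ee_pos: [0.5007, 0.0665, 0.0891]
eef_rot: [-3.142, 0.0, -0.0]
wrist_force: [-0.6, -0.5, -0.5]
finger_gap: -0.0001
finger_force: 0.0
```

Request:
step_arm --series '[{"gripper":1,"tx":0,"ty":0,"tz":0.0005,"spin":0},{"gripper":1,"tx":0,"ty":0,"tz":0.0005,"spin":0},{"gripper":1,"tx":0,"ty":0,"tz":0.0005,"spin":0}]'

```text
time: 6.93
ee_pos: [0.5007, 0.0665, 0.0886]
eef_rot: [-3.141, 0.0, -0.0]
wrist_force: [0.0, 0.3, 0.3]
finger_gap: 0.0
finger_force: 0.1
```

Request:
step_arm --series '[{"gripper":1,"tx":0,"ty":0,"tz":0.0005,"spin":0},{"gripper":1,"tx":0,"ty":0,"tz":0.0005,"spin":0},{"gripper":1,"tx":0,"ty":0,"tz":0.0005,"spin":0}]'

```text
time: 7.18
ee_pos: [0.5008, 0.0664, 0.0882]
eef_rot: [-3.142, -0.0, -0.0]
wrist_force: [-0.1, 0.0, 1.2]
finger_gap: 0.0003
finger_force: 0.4
```

Request:
step_arm --series '[{"gripper":1,"tx":0,"ty":0,"tz":0.0005,"spin":0},{"gripper":1,"tx":0,"ty":0,"tz":0.0005,"spin":0},{"gripper":1,"tx":0,"ty":0,"tz":0.0005,"spin":0}]'

```text
time: 7.43
ee_pos: [0.5008, 0.0664, 0.0877]
eef_rot: [-3.142, -0.0, -0.0]
wrist_force: [1.0, -0.9, 1.7]
finger_gap: 0.0001
finger_force: 0.8
```

Finger force is rising slowly (0.1, 0.4, 0.8 N) as the tip follows down, so lid C is yielding. I'll carry on until the rock is plain.

Request:
step_arm --series '[{"gripper":1,"tx":0,"ty":0,"tz":0.0005,"spin":0},{"gripper":1,"tx":0,"ty":0,"tz":0.001,"spin":0},{"gripper":1,"tx":0,"ty":0,"tz":0.001,"spin":0}]'

```text
time: 7.68
ee_pos: [0.5009, 0.0664, 0.0867]
eef_rot: [-3.141, -0.001, -0.0]
wrist_force: [2.9, -0.9, 2.9]
finger_gap: 0.0002
finger_force: 1.5
```

```bash
cat >tilt.py <<'E'
from cell import *
from h import *
import sys
c=capture("side");cv2.imwrite(f"pics/{sys.argv[1]}.png",c["pixels"])
hsv=cv2.cvtColor(c["pixels"],cv2.COLOR_BGR2HSV)
u,v=254,203;ys,xs=np.mgrid[v-20:v+20,u-30:u+30].reshape(2,-1)
P=pts(c,np.c_[xs,ys],c["depth"][ys,xs]);h=hsv[ys,xs]
m=(P[:,2]>.076)&(P[:,2]<.1)&(h[:,0]<17)&(h[:,1]>110)&(np.hypot(P[:,0]-.4675,P[:,1]-.066)<.044)&(P[:,0]<.485)
q=P[m];k=np.linalg.lstsq(np.c_[q[:,:2]-[.4675,.066],np.ones(len(q))],q[:,2],rcond=None)[0]
print(len(q),"slope",k[:2].round(3),"z at centre",k[2].round(4));s=state();print(s["ee_pos"],s["wrist_force"],s["finger_force"])
E
python3 tilt.py t1
```

```text
586 slope [-0.075 -0.001] z at centre 0.0892
[0.50086529 0.06644448 0.08675149] [2.78317872 0.9794474  3.1000532 ] 1.5435261698439717
```

It rocks: 3 N at the edge tilts the lid 0.075 rad, well clear of its level reading before. I'll press slightly further to finish the test, then lift off.

Request:
step_arm --series '[{"gripper":1,"tx":0,"ty":0,"tz":0.0005,"spin":0},{"gripper":1,"tx":0,"ty":0,"tz":0.0007,"spin":0},{"gripper":1,"tx":0,"ty":0,"tz":0.0007,"spin":0}]'

```text
time: 7.98
ee_pos: [0.5008, 0.0665, 0.086]
eef_rot: [-3.141, -0.0, -0.0]
wrist_force: [3.1, 0.6, 3.5]
finger_gap: -0.0001
finger_force: 2.0
```

Request:
step_arm --series '[{"gripper":1,"tx":0,"ty":0,"tz":-0.003,"spin":0},{"gripper":1,"tx":0,"ty":0,"tz":-0.012,"spin":0},{"gripper":1,"tx":-0.015,"ty":0,"tz":-0.012,"spin":0},{"gripper":1,"tx":-0.0333,"ty":0.0005,"tz":-0.012,"spin":0},{"gripper":1,"tx":-0.0333,"ty":0.0005,"tz":-0.012,"spin":0},{"gripper":1,"tx":-0.0333,"ty":0.0005,"tz":-0.012,"spin":0}]'

```text
time: 8.48
ee_pos: [0.4671, 0.066, 0.0986]
eef_rot: [-3.142, -0.0, -0.0]
wrist_force: [-0.6, 0.2, -0.4]
finger_gap: -0.0
finger_force: 0.0
```

```bash
python3 tilt.py t2
```

```text
488 slope [0.    0.004] z at centre 0.0892
[0.46761423 0.06594111 0.09853737] [0.96576941 0.05907544 0.8918048 ] 0.0
```

It sprang back level. Now I'll press the middle in small steps.

Request:
step_arm --series '[{"gripper":1,"tx":0,"ty":0,"tz":0.004,"spin":0},{"gripper":1,"tx":0,"ty":0,"tz":0.008,"spin":0},{"gripper":1,"tx":0,"ty":0,"tz":0.0085,"spin":0},{"gripper":1,"tx":0,"ty":0,"tz":0.0085,"spin":0},{"gripper":1,"tx":0,"ty":0,"tz":0.0085,"spin":0}]'

```text
time: 8.95
ee_pos: [0.4674, 0.066, 0.0892]
eef_rot: [-3.141, 0.001, -0.0]
wrist_force: [0.8, 0.2, 0.6]
finger_gap: 0.0003
finger_force: 0.0
```

Request:
step_arm --series '[{"gripper":1,"tx":0,"ty":0,"tz":0.0005,"spin":0},{"gripper":1,"tx":0,"ty":0,"tz":0.001,"spin":0},{"gripper":1,"tx":0,"ty":0,"tz":0.001,"spin":0}]'

```text
time: 9.2
ee_pos: [0.4675, 0.066, 0.0886]
eef_rot: [-3.142, -0.0, -0.0]
wrist_force: [0.1, 0.3, 1.8]
finger_gap: 0.0001
finger_force: 1.0
```

Request:
step_arm --series '[{"gripper":1,"tx":0,"ty":0,"tz":0.0005,"spin":0},{"gripper":1,"tx":0,"ty":0,"tz":0.0005,"spin":0},{"gripper":1,"tx":0,"ty":0,"tz":0.0005,"spin":0}]'

```text
time: 9.45
ee_pos: [0.4675, 0.066, 0.0882]
eef_rot: [-3.142, -0.001, -0.0]
wrist_force: [-0.1, -0.1, 4.9]
finger_gap: 0.0002
finger_force: 2.5
```

Request:
step_arm --series '[{"gripper":1,"tx":0,"ty":0,"tz":0.0005,"spin":0},{"gripper":1,"tx":0,"ty":0,"tz":0.001,"spin":0},{"gripper":1,"tx":0,"ty":0,"tz":0.001,"spin":0},{"gripper":1,"tx":0,"ty":0,"tz":0.001,"spin":0}]'

```text
time: 9.78
ee_pos: [0.4675, 0.066, 0.0872]
eef_rot: [-3.141, -0.0, -0.0]
wrist_force: [-0.1, 0.1, 5.1]
finger_gap: -0.0001
finger_force: 2.5
```

Request:
step_arm --series '[{"gripper":1,"tx":0,"ty":0,"tz":0.0005,"spin":0},{"gripper":1,"tx":0,"ty":0,"tz":0.001,"spin":0},{"gripper":1,"tx":0,"ty":0,"tz":0.001,"spin":0},{"gripper":1,"tx":0,"ty":0,"tz":0.001,"spin":0}]'

```text
time: 10.12
ee_pos: [0.4675, 0.066, 0.0861]
eef_rot: [-3.141, -0.0, -0.0]
wrist_force: [0.1, -0.0, 4.1]
finger_gap: -0.0
finger_force: 2.5
```

It's travelling straight down. The rim should be at about 0.0838.

Request:
step_arm --series '[{"gripper":1,"tx":0,"ty":0,"tz":0.0005,"spin":0},{"gripper":1,"tx":0,"ty":0,"tz":0.001,"spin":0},{"gripper":1,"tx":0,"ty":0,"tz":0.0015,"spin":0},{"gripper":1,"tx":0,"ty":0,"tz":0.0015,"spin":0}]'

```text
time: 10.45
ee_pos: [0.4675, 0.066, 0.0846]
eef_rot: [-3.142, -0.0, -0.0]
wrist_force: [-0.6, 0.8, 3.8]
finger_gap: 0.0
finger_force: 2.5
```

Request:
step_arm --series '[{"gripper":1,"tx":0,"ty":0,"tz":0.0005,"spin":0},{"gripper":1,"tx":0,"ty":0,"tz":0.0005,"spin":0},{"gripper":1,"tx":0,"ty":0,"tz":0.0005,"spin":0}]'

```text
time: 10.7
ee_pos: [0.4676, 0.066, 0.0841]
eef_rot: [-3.141, -0.0, -0.0]
wrist_force: [-0.1, 0.6, 5.4]
finger_gap: 0.0001
finger_force: 2.6
```

Request:
step_arm --series '[{"gripper":1,"tx":0,"ty":0,"tz":0.0005,"spin":0},{"gripper":1,"tx":0,"ty":0,"tz":0.0005,"spin":0},{"gripper":1,"tx":0,"ty":0,"tz":0.0005,"spin":0}]'

```text
time: 10.95
ee_pos: [0.4675, 0.066, 0.0838]
eef_rot: [-3.142, -0.001, -0.0]
wrist_force: [-0.8, -0.0, 8.8]
finger_gap: -0.0
finger_force: 4.1
```

Request:
step_arm --series '[{"gripper":1,"tx":0,"ty":0,"tz":0.0004,"spin":0},{"gripper":1,"tx":0,"ty":0,"tz":0.0004,"spin":0},{"gripper":1,"tx":0,"ty":0,"tz":0.0004,"spin":0},{"gripper":1,"tx":0,"ty":0,"tz":0.0004,"spin":0}]'

```text
time: 11.28
ee_pos: [0.4676, 0.066, 0.0838]
eef_rot: [-3.142, -0.001, -0.0]
wrist_force: [-4.5, 0.2, 14.5]
finger_gap: 0.0002
finger_force: 7.4
```

The lid is firm at 14.5 N with no further travel, after 5 mm in all. Withdrawing and checking.

Request:
step_arm --series '[{"gripper":1,"tx":0,"ty":0,"tz":-0.005,"spin":0},{"gripper":1,"tx":0,"ty":0,"tz":-0.03,"spin":0},{"gripper":1,"tx":0,"ty":0,"tz":-0.06,"spin":0},{"gripper":1,"tx":0,"ty":0,"tz":-0.09,"spin":0},{"gripper":1,"tx":0,"ty":0,"tz":-0.12,"spin":0},{"gripper":1,"tx":0,"ty":0,"tz":-0.15,"spin":0},{"gripper":1,"tx":0,"ty":0,"tz":-0.15,"spin":0},{"gripper":1,"tx":0,"ty":0,"tz":-0.15,"spin":0}]'

```text
time: 11.95
ee_pos: [0.4678, 0.066, 0.2343]
eef_rot: [-3.142, -0.003, -0.0]
wrist_force: [-0.8, 0.0, -0.8]
finger_gap: 0.0001
finger_force: 0.0
```

```bash
python3 tilt.py t3
```

```text
584 slope [-0.001  0.001] z at centre 0.0843
[0.46731799 0.06595967 0.23285466] [-0.03788636  0.0769657   0.06390253] 0.0
```

View pics/t3.png

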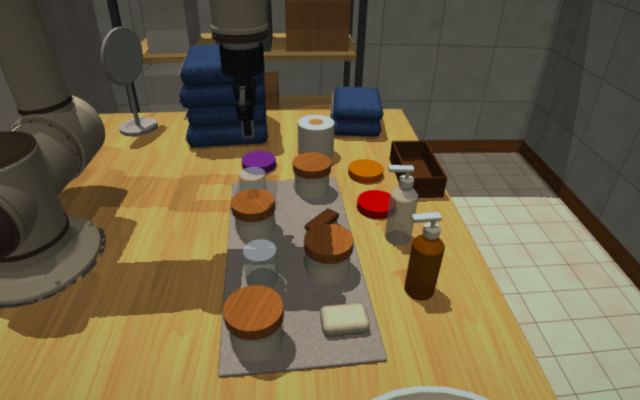

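The lid at (254,205) is level and 5 mm lower. It stayed down, everything else stands where it was, and the gripper is clear.

```bash
python3 -c "
from cell import *
print(hand_in())"
```

```text
the job is handed in; nothing more can be done
None
```

Job handed in at about 12 s: the third lid I pressed, at (0.4675, 0.066), was the one that rocked, and I pressed it 5 mm home with 14.5 N, after which it was level and stayed down; the first two were firm, the fourth needed no test, and nothing else was moved.

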